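# Hang the bench caddy on its slotted upright and lock it

## Robot

A 6-joint arm with a two-finger parallel gripper is mounted at the origin on the work surface. World frame = base frame: x ahead of the robot, y to its left, z up, the work surface at z = 0. Lengths are in m, angles in rad, forces in N, time in s.
With the tool pointing down it reaches from about 0.35 to 0.85 m from the base axis. Payload 8.1 kg.
Tool frame: the origin (TCP) lies on the centre line of the jaws, within the pads' length; the fingertips stand 11 mm ahead of it and the grasp point (between the pads) lies 8 mm behind it (tip_reach is the z of the fingertips in the tool frame, in m); z points along the fingers, y is the direction in which the jaws open and shut (so a half turn about z gives the same grasp; the last joint's range is limited). The gripper opens to 93 mm and grips with 3 to 60 N. Pads are 15 mm wide; open, the fingers measure 128 mm over their backs; the gripper's body (75 mm by 188 mm) begins 65 mm behind the grasp point.
Start: joints at [1.205, 0.13, 1.488, -0, 1.523, -0.085], TCP at [0.166, 0.577, 0.23] pointing down, gripper open.
Joint ranges: [-2.96, 2.96], [-0.89, 2.26], [0.02, 2.5], [-1.34, 4.48], [0, 2.73], [-2.66, 2.66]. Speed limits (rad/s): [2.39, 2.39, 2.79, 3.14, 3.14, 3.14].

## Interface

Orientations are given as a rotation vector (axis times angle).
In Python, from plant import read_state, read_camera, camera_params, close_job, silhouettes, tip_of, tip_reach gives the robot as it stands.
- The arm moves only by the shell command python3 -m creep 'ROWS' [FORCE]. ROWS is JSON, a list of rows, each a list of 5 numbers: the shift along the tool's x, y, z in m, then the turn about the tool's z in rad, then the closure in counts, from 0 (fully open) to 255 (shut). In form: [[dx, dy, dz, twist, gripper], ...]. A call has 1 to 12 rows; each row shifts and turns the commanded pose from where the row before left it, along the tool's axes as they then stand; what a row does not reach is not made up. A row lasts 1/12 s, in which the tool goes at most 41.7 mm and 7.16 degrees, less where a joint would pass 70% of its speed; a pose out of reach is approached as far as the arm can. A call is refused whole if a number of a shift passes 0.0417 or a number of a turn 0.125, either way. A call with a gripper value outside its range is refused whole. The fingers move at their own pace and stop on an object; FORCE is the grip in N (left out, the last holds). Time passes only in rows, so rows that do not move let the fingers close. It gives the time, the measured TCP pose, the force and the opening at its end, in the units of the state.
- read_state(): the state, without advancing time (a new reading comes with each control period).
- read_camera(name): name is "scene" or "top" or "wrist"; returns the picture (384x512x3 uint8, red, green, blue); there is no depth.
- camera_params(name): a dict with "fov_y" (degrees; the focal length in pixels is half the picture's height over the tangent of half this angle, whatever the lens; pixels are square), "cx", "cy" (the principal point, pixels), "k1" (the pictures are not rectified: a ray, as slopes to the right and down, at radius r is drawn at 1 + k1 r^2 times it, then the intrinsics apply), "position" and "rotation" of the camera in the world. Camera axes: x right, y down, z forward; pixel columns grow to the right and rows downward; lengths in m; the calibration is good to about 2 mm. A picture is of the moment at which its call begins: read the wrist's pose just before it. camera_params takes no time and is no camera call; for the wrist camera it gives the pose at the moment of the call.
- close_job(): hands the job in, once; it reports no verdict.
Trained networks look in the newest picture that a camera, given by its name, has taken for a name from the list of things; names that differ only in an ending like _2 or _b are one class to them, and where a whole thing is asked for, a point or a joint stands for the part that bears it (a point fixed in the world has none). Each returns a list of dicts, best first, with "confidence" (0 to 1); they miss things now and then, are a little off and sometimes report something else, mostly with a low value. They report only what shows in the picture. A call takes as long as a camera call. They do not tell look-alikes from the thing itself.
- silhouettes(camera, query): "region" (384x512 bool, what is visible of it) and "pixel" ([column, row] in pixels, amid what is visible of it).
- tip_of(camera, query): "pixel" ([column, row] in pixels: a listed point, or the origin of a listed thing).
The state is a dict: "t": time; "q": joint angles; "dq": joint speeds; "joint_torque": joint torques, N m; "tool_pos": TCP position; "orientation": TCP orientation; "force": force on the tool from outside, world axes, zero at the start; "wrist_torque": the same for the moment, N m; "opening": finger opening in m.
Only numpy, scipy, OpenCV 4.12 (cv2) and the standard library are available. Lean on these libraries where they do the work, as an engineer would, in place of code of your own. Each camera call takes 0.05 s, during which the arm holds its last target.

## Task

Pick up the white two-bay caddy from the bench and hang it on the aluminium slotted upright: pass both claws through the slots, hook them down behind the strip and press the caddy down until it snaps through the roller catch and is fully home, then let go. The slotted strip is clamped at a slightly different height every time, so feel for it, and do not force it: pushing with more than about 25 N bends the claws. Leave the other things on the bench where they are.

Things in the scene. Friction and masses are not known exactly. Their poses are not given: they have to be found in the camera images.
- caddy_grip (a point): Grip point of the loose white steel caddy, mid-thickness of its central rib: 66 mm above its underside, 58 mm in front of its flat back face. Axes: x towards the claws, y across, z up. Rib 12 mm thick (y), level top edge 19 mm above this point, running from the back plate to 95 mm before the back face. Tray 118 long, 90 wide, rim 18 (side walls 50 high within 30 mm of the back). 0.18 to 0.37 kg.
- caddy_claws (a point): Caddy's back face, midway between its claws, at the height of the claws' lower tips (57 mm above underside). Axes as caddy_grip. Two steel claws 6 mm wide at y = +-32 mm: neck 8 mm high from 15 to 23 mm above this point, sticking out 10.5 mm, and a tongue hanging 15 mm below it, 6.5 mm behind the back face. Back plate 4 thick, 90 wide, top 35 mm above this point.
- caddy_head (a point): Centre of the caddy's round steel head, 8 mm diameter, 10 mm long along x, 18 mm above the underside and 8 mm in front of the back face, on a 4 mm stem in an arch (58 wide, 44 high) at the foot of the back plate.
- upright: Slotted upright fixed to the bench: steel foot plate 110 x 140 x 12 mm (30 mm of it before the face), two posts 214 mm high, and on their front an aluminium strip 104 wide, 4 thick, top about 215 mm high. Origin: on the bench, middle of the strip's front face. Axes: face in plane x = 0, looking to -x; y along the face; z up. The strip is clamped by hand: all its heights are off by up to 10 mm up or down.
- slots_nominal (a point): On the face, midway between the two slots, at the nominal height of their lower edges (157 mm); the true ones are up to 10 mm higher or lower. Axes as upright. Slots 11 mm wide, 48 mm high, right through, at y = +-32 mm. Claws pass when their lower tips are 0 to 25 mm above the true lower edges. Home (hard stop): necks rest on these edges, back face flat on the strip, caddy_claws 15 mm below.
- catch_nominal (a point): Nominal midpoint between two sprung white rollers (8 mm diameter, along x, 12 mm between centres) in a grey catch 44 mm wide, reaching 14 mm before the face; also up to 10 mm off in height. The caddy's head meets the rollers about 8 mm above home, needs 7 to 16 N downward, pushed close to the back plate, to pass, then snaps down and is held, 3 mm below the rollers.
- seat_switch (a joint): Small sprung pin in the floor of the roller catch, pushed down by the caddy's round head: 0 when free, 0.0045 to 0.0055 (m) when the caddy is fully home, grows as it is pushed down (under 2 N).
- tip_box: Closed box of pipette tips, 122 x 82 x 60 mm tall; a bystander. Origin at the centre of its underside.
- tube_rack: White rack block with twelve holes, 100 x 190 x 45 mm tall; a bystander. Origin at the centre of its underside.
- reagent: Brown reagent bottle, 64 mm across, 130 mm tall; a bystander. Origin at the centre of its underside.
- jar: Small white jar, 52 mm across, 60 mm tall; a bystander. Origin at the centre of its underside.
- beaker: Glass beaker, 70 mm across, 85 mm tall; a bystander. Origin at the centre of its underside.
- scoop: Steel lab spatula, 180 mm long, lying flat; a bystander. Origin at the centre of its underside.
- timer: Flat white bench timer, 65 x 65 x 22 mm; a bystander. Origin at the centre of its underside.
There are look-alikes about, which are no part of the job. Leave any green, red or yellow look-alike of the part that bears caddy_grip alone.

How it is judged:
At the end, for the whole second after the job is handed in: Caddy home and locked on the upright: seat switch in by more than 3 mm, caddy_claws 3 mm behind to 5 mm before the strip's face, within 5 mm of its middle line, 129 to 155 mm above the bench; upright within 0.07 rad, square to the strip within 0.08 rad; released (value of joint seat_switch above 0.003 m and x of caddy_claws in the frame of upright between -0.005 and 0.003 m and y of caddy_claws in the frame of upright between -0.005 and 0.005 m and z of caddy_claws in the frame of upright between 0.129 and 0.155 m and angle between caddy_grip's own z axis and vertical below 0.07 rad and angle between the x axis of caddy_grip and the x axis of upright, either way round below 0.08 rad); the robot touches nothing.
It fails at once if the caddy is forced against the upright (over 80 N summed over all their contacts, sprung rollers included: some 30 N of push) (contact force between caddy and strip above 80 N or contact force between caddy and upright above 80 N).
It fails at once if another thing on the bench is pushed aside by more than 30 mm (distance of any of tip_box, tube_rack, reagent, jar, beaker, scoop, timer from where it was at the start of the episode above 0.03 m).
It also fails if it takes over 48 s, if anything falls off the work surface, if the arm or the gripper's body presses on something with over 40 N, if the wrist force passes 120 N, or if a joint passes its speed limit or range.

## Working session

There is one attempt and no reset: what is moved stays moved. The work goes in short steps, Python scripts to look and compute and a shell command to move; the robot and the scene stay as the last step left them, time stands still between calls to the robot, and variables do not carry over. Pictures are saved under pics/ and viewed, and the job is handed in when it is done.

```bash
ls; mkdir -p pics; cat > h.py <<'E'
import numpy as np, cv2
from plant import *
from scipy.spatial.transform import Rotation as R
def snap(c,name):
    im=read_camera(c); cv2.imwrite(f'pics/{name}.png',im[:,:,::-1]); return im
def K(p):
    f=192/np.tan(np.radians(p['fov_y'])/2); return f
def Rm(p):
    r=np.array(p['rotation'],float)
    return r if r.shape==(3,3) else R.from_rotvec(r).as_matrix()
def ray(p,px):
    f=K(p); d=np.array([(px[0]-p['cx'])/f,(px[1]-p['cy'])/f]); u=d.copy()
    for _ in range(30): u=d/(1+p['k1']*(u@u))
    v=Rm(p)@np.array([u[0],u[1],1]); return np.array(p['position']),v/np.linalg.norm(v)
def atz(p,px,z):
    o,v=ray(p,px); return o+v*(z-o[2])/v[2]
def proj(p,X):
    c=Rm(p).T@(np.array(X)-np.array(p['position'])); u=c[:2]/c[2]; u=u*(1+p['k1']*(u@u))
    return np.array([p['cx'],p['cy']])+K(p)*u
def tri(l):
    A=0;b=0
    for p,px in l:
        o,v=ray(p,px); M=np.eye(3)-np.outer(v,v); A=A+M; b=b+M@o
    x=np.linalg.solve(A,b); return x,[proj(p,x)-np.array(px) for p,px in l]
E
python3 - <<'E'
from h import *
for c in ['scene','top','wrist']:
    snap(c,c+'0'); p=camera_params(c); print(c,p)
print(read_state())
for q in ['caddy_grip','caddy_claws','caddy_head','upright','slots_nominal','catch_nominal']:
    for c in ['scene','top']:
        print(q,c,[(np.round(d['pixel'],1),round(d['confidence'],2)) for d in tip_of(c,q)])
E
```

```text
pics
scene {'fov_y': 50.4784414702477, 'cx': 257.66366160869575, 'cy': 189.6994343634764, 'k1': -0.12799251406650275, 'position': array([ 1.4419511 , -0.05622194,  1.02520904]), 'rotation': array([-1.74045369, -1.78950044,  0.72626055])}
top {'fov_y': 54.558859654658626, 'cx': 247.63525016497712, 'cy': 195.61402227109255, 'k1': 0.005484650095642263, 'position': array([ 0.39170541, -0.08259708,  1.21311434]), 'rotation': array([-2.13177716,  2.17174179, -0.14780575])}
wrist {'fov_y': 70.81202777953555, 'cx': 257.009435968433, 'cy': 188.42518024948515, 'k1': -0.01661890229911714, 'position': array([0.09866624, 0.5959945 , 0.38333226]), 'rotation': array([2.33870301, 1.76231609, 0.22467361])}
{'t': 0.15, 'q': array([ 1.20458179e+00,  1.31004745e-01,  1.48903922e+00,  2.50865296e-05,
        1.52301962e+00, -8.54228642e-02]), 'dq': array([-0.00020409, -0.00245965, -0.0017262 , -0.00047989,  0.00193091,
        0.00053417]), 'joint_torque': array([ 1.09079840e-03, -5.60473573e+01, -4.92336309e+01,  7.69164087e-02,
        3.05189495e-02, -1.15531438e-04]), 'tool_pos': array([0.16609606, 0
[... 1028 characters left out ...]
66.5, 174.7]), 0.89), (array([105.6, 203.7]), 0.71), (array([221.9, 205.5]), 0.64), (array([197.7, 263.5]), 0.62), (array([210.9, 204.4]), 0.51)]
caddy_head top [(array([401.9, 198.2]), 0.97), (array([322.1, 256.7]), 0.86), (array([294.5, 129.7]), 0.71), (array([277.7, 203. ]), 0.62), (array([237.1, 254.2]), 0.59)]
upright scene [(array([348.2, 216.9]), 0.61), (array([407.6, 253.8]), 0.32)]
upright top [(array([153., 200.]), 0.83)]
slots_nominal scene [(array([358.9, 186.3]), 0.7)]
slots_nominal top [(array([138.5, 189.2]), 0.92)]
catch_nominal scene [(array([351.6, 199.2]), 0.65)]
catch_nominal top [(array([143.7, 192.2]), 0.87), (array([351.2, 182.2]), 0.58), (array([275.5, 206.9]), 0.41)]
```

View pics/scene0.png

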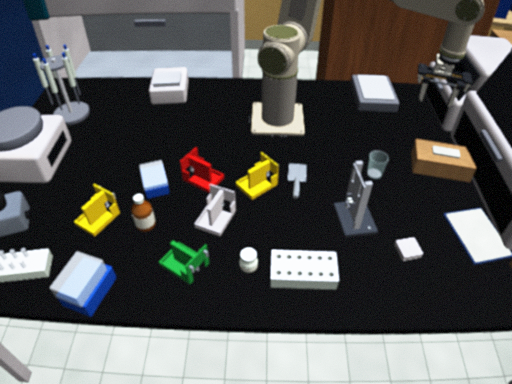

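View pics/top0.png

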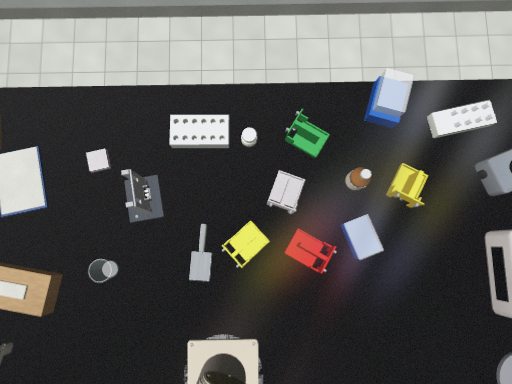

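View pics/wrist0.png

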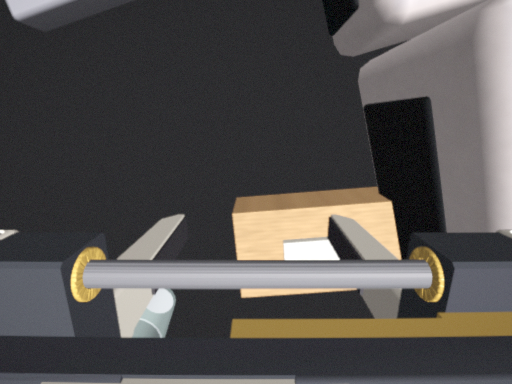

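```bash
python3 - <<'E'
from h import *
s=cv2.imread('pics/scene0.png');t=cv2.imread('pics/top0.png')
a=cv2.resize(s[150:250,170:270],(390,390),interpolation=cv2.INTER_CUBIC)
b=cv2.resize(t[150:230,250:330],(390,390),interpolation=cv2.INTER_CUBIC)
c=cv2.resize(t[160:230,110:180],(390,390),interpolation=cv2.INTER_CUBIC)
cv2.imwrite('pics/crop1.png',np.hstack([a,b]))
cv2.imwrite('pics/crop2.png',np.hstack([cv2.resize(s[145:245,320:420],(390,390),interpolation=cv2.INTER_CUBIC),c]))
ps,pt=camera_params('scene'),camera_params('top')
for n,x,y in [('grip',(211.1,203.4),(289.2,188.9)),('claws',(224.2,192.8),(277.7,205.6)),('head',(221.9,205.5),(277.7,203)),('slots',(358.9,186.3),(138.5,189.2)),('catch',(351.6,199.2),(143.7,192.2)),('upr',(348.2,216.9),(153,200))]:
    X,e=tri([(ps,x),(pt,y)]); print(n,X.round(4),np.round(e,1).tolist())
E
```

```text
grip [ 0.5664 -0.2171  0.0704] [[0.6, 0.0], [0.6, -0.1]]
claws [ 0.5152 -0.1798  0.0676] [[0.5, 0.0], [0.5, -0.0]]
head [ 0.5289 -0.1864  0.0204] [[1.2, 0.1], [1.2, -0.1]]
slots [0.5609 0.2329 0.1556] [[-1.7, 0.3], [-1.9, -0.1]]
catch [0.56   0.227  0.0984] [[0.4, -0.1], [0.5, 0.0]]
upr [ 0.5488  0.229  -0.0008] [[-1.2, 0.1], [-1.2, -0.0]]
```

View pics/crop1.png

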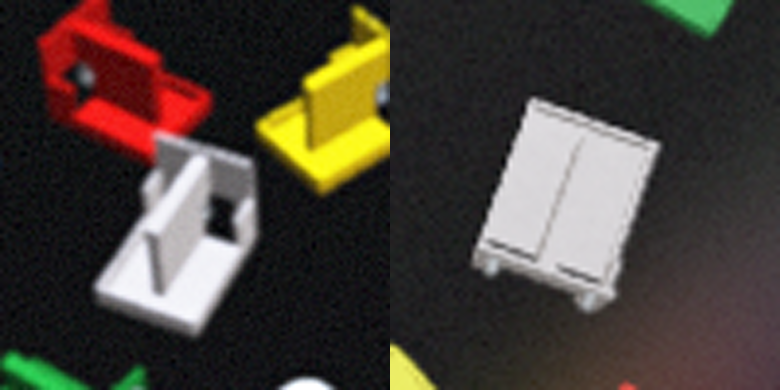

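View pics/crop2.png

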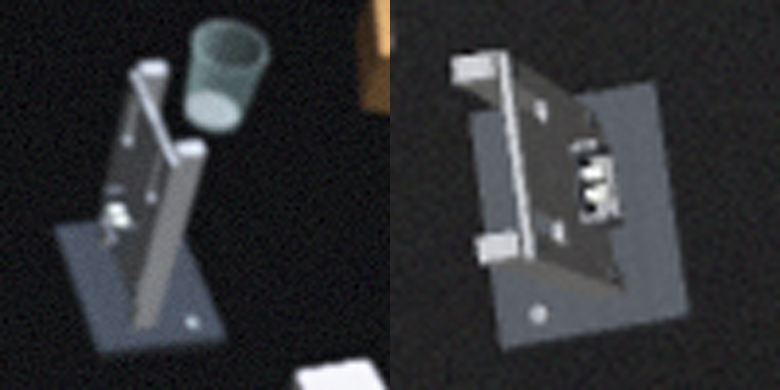

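```bash
python3 - <<'E'
from h import *
pt=camera_params('top')
cs=[atz(pt,q,.012) for q in [(124.4,180.6),(157.6,175.3),(163.5,216),(130.1,222.5)]]
print(np.round(cs,4))
A,B,C,D=cs
for a,b in [(A,B),(B,C),(C,D),(D,A)]:
    d=b-a; print(np.linalg.norm(d).round(4),np.degrees(np.arctan2(d[1],d[0])).round(1))
# caddy
F=[atz(pt,q,.018) for q in [(279.1,170.5),(305,180.2)]]
d=F[1]-F[0]; print('front',np.round(F,4),np.linalg.norm(d),np.degrees(np.arctan2(d[1],d[0])))
s=read_state(); M=R.from_rotvec(s['orientation']).as_matrix(); print(M.round(3))
p=camera_params('wrist'); print(M.T@(p['position']-s['tool_pos']), M.T@Rm(p))
t=np.array([.52,-.21,.33])-s['tool_pos']; print('move tool axes',M.T@t)
E
```

```text
[[0.6127 0.3163 0.012 ]
 [0.6283 0.208  0.012 ]
 [0.4942 0.1871 0.012 ]
 [0.4752 0.2943 0.012 ]]
0.1094 -81.8
0.1357 -171.1
0.1089 100.0
0.1392 9.1
front [[ 0.6358 -0.1903  0.018 ]
 [ 0.602  -0.2737  0.018 ]] 0.0899589192216622 -112.03322747421359
[[-0.961  0.277  0.   ]
 [ 0.277  0.961  0.   ]
 [-0.     0.    -1.   ]]
[ 0.07031537  0.00019795 -0.15449565] [[ 1.34671042e-03 -9.67528524e-01 -2.52758267e-01]
 [ 9.99999093e-01  1.29401577e-03  3.74713880e-04]
 [-3.54731840e-05 -2.52758543e-01  9.67529389e-01]]
move tool axes [-0.55785085 -0.65768697 -0.1003614 ]
```

The white caddy sits at scene (215,207) and top (287,190). The red (202,170), the yellow ones (258,178) and (97,210), and the green one (185,260) are look-alikes. The crop shows a white, two-bay body with a rib and two claws, so this is the one. The upright's x axis points at about 99°, with its origin near (0.5565, 0.227). I'm moving over the caddy.

```bash
python3 -m creep '[[-0.02,-0.02,-0.025,0,0],[-0.0265,-0.0287,-0.0023,0,0],[-0.0265,-0.0287,-0.0023,0,0],[-0.0265,-0.0287,-0.0023,0,0],[-0.0265,-0.0287,-0.0023,0,0],[-0.0265,-0.0287,-0.0023,0,0],[-0.0265,-0.0287,-0.0023,0,0],[-0.0265,-0.0287,-0.0023,0,0],[-0.0265,-0.0287,-0.0023,0,0],[-0.0265,-0.0287,-0.0023,0,0],[-0.0265,-0.0287,-0.0023,0,0],[-0.0265,-0.0287,-0.0023,0,0]]' 
python3 -m creep '[[-0.0265,-0.0287,-0.0023,0,0],[-0.0265,-0.0287,-0.0023,0,0],[-0.0265,-0.0287,-0.0023,0,0],[-0.0265,-0.0287,-0.0023,0,0],[-0.0265,-0.0287,-0.0023,0,0],[-0.0265,-0.0287,-0.0023,0,0],[-0.0265,-0.0287,-0.0023,0,0],[-0.0265,-0.0287,-0.0023,0,0],[-0.0265,-0.0287,-0.0023,0,0],[-0.0265,-0.0287,-0.0023,0,0],[-0.02,-0.02,0,0.1,0],[0,0,0,0,0]]'
python3 - <<'E'
from h import *
s=read_state();print(s['t'],s['tool_pos'],s['force'])
p=camera_params('wrist');snap('wrist','w1')
for q in ['caddy_grip','caddy_claws','caddy_head']:
    print(q,[(np.round(d['pixel'],1),round(d['confidence'],2)) for d in tip_of('wrist',q)])
E
```

```text
t: 1.75
tool_pos: [0.3729, 0.1659, 0.2804]
orientation: [0.439, 3.11, 0.001]
force: [1.1, 1.1, 0.3]
opening: 0.0928
t: 2.75
tool_pos: [0.5621, -0.211, 0.3014]
orientation: [-0.609, -3.081, 0.002]
force: [-0.3, -0.5, -0.4]
opening: 0.093
2.75 [ 0.56211657 -0.21103935  0.30141461] [-0.30485802 -0.47625141 -0.39985171]
caddy_grip [(array([258.9, 172.9]), 0.91), (array([303.1,  13.9]), 0.91), (array([259.2, 287.5]), 0.89), (array([158.4,  59.9]), 0.58)]
caddy_claws [(array([118.7,  55.6]), 0.97), (array([259.6, 131.9]), 0.85), (array([ 38.1, 236.9]), 0.77), (array([292. , 290.4]), 0.57)]
caddy_head [(array([257.7, 137. ]), 0.94), (array([ 55.3, 229.5]), 0.91), (array([139.3,  60.3]), 0.58)]
```

View pics/w1.png

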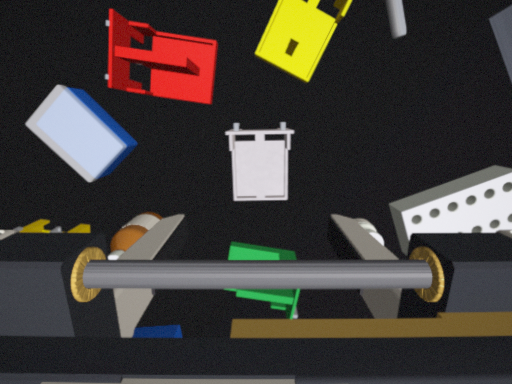

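```bash
python3 - <<'E'
from h import *
im=cv2.imread('pics/w1.png')
cv2.imwrite('pics/w1c.png',cv2.resize(im[115:210,205:310],None,fx=6,fy=6,interpolation=cv2.INTER_CUBIC))
E
```

```text
(no output)
```

View pics/w1c.png

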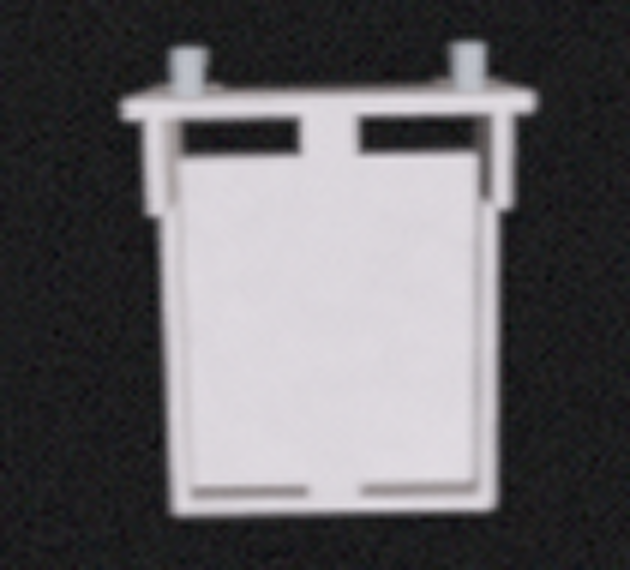

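```bash
cat > fit1.py <<'E'
from h import *
from scipy.optimize import least_squares
E
python3 - <<'E'
from h import *
from scipy.optimize import least_squares
s=read_state();M=R.from_rotvec(s['orientation']).as_matrix();p=camera_params('wrist')
obs=[((122,98),(0,.045,.092)),((536,91),(0,-.045,.092)),((172,515),(-.118,.045,.018)),((497,510),(-.118,-.045,.018)),
((189,92),(0,.032,.080)),((468,88),(0,-.032,.080))]
obs=obs[:4]
P=[((u+.5)/6-.5+205,(v+.5)/6-.5+115) for (u,v),_ in obs]
def f(a):
    c,s_=np.cos(a[2]),np.sin(a[2]); r=[]
    for px,(_,X) in zip(P,obs):
        W=[a[0]+c*X[0]-s_*X[1],a[1]+s_*X[0]+c*X[1],X[2]]
        r+=list(proj(p,W)-px)
    return r
o=least_squares(f,[.51,-.19,2.76]);a=o.x
print('back face',a[:2],np.degrees(a[2]),np.round(o.fun,1))
g=np.array([a[0]-.058*np.cos(a[2]),a[1]-.058*np.sin(a[2])]);print('grip',g)
print('tool x yaw',np.degrees(np.arctan2(M[1,0],M[0,0])))
print('delta tool',M.T@(np.r_[g,.066]-s['tool_pos']))
E
```

```text
back face [ 0.51213168 -0.18235143] 159.43407534494338 [ 0.6  0.4 -0.5  0.2  0.5 -0.4 -0.7 -0.5]
grip [ 0.56643526 -0.20272595]
tool x yaw 158.25962404674007
delta tool [-0.00397276  0.00461004  0.23694238]
```

```bash
python3 -m creep '[[-0.002,0.0023,0.03,-0.02,80],[-0.002,0.0023,0.035,0,80],[0,0,0.035,0,80],[0,0,0.03,0,80],[0,0,0,0,80],[0,0,0,0,80]]'
python3 - <<'E'
from h import *
s=read_state();print(s['t'],s['tool_pos'])
snap('wrist','w2')
E
```

```text
t: 3.45
tool_pos: [0.5654, -0.2018, 0.172]
orientation: [-0.56, -3.088, -0.002]
force: [0.4, -0.0, -0.1]
opening: 0.0646
3.45 [ 0.56536703 -0.20179509  0.17197974]
```

View pics/w2.png

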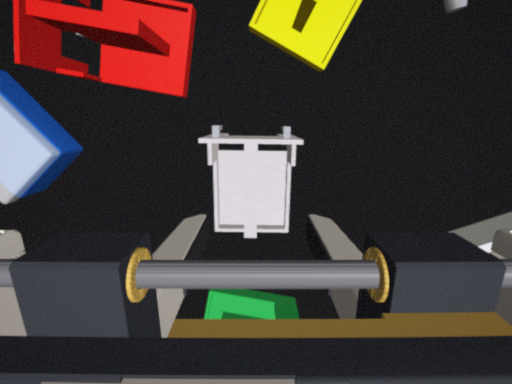

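```bash
python3 - <<'E'
from h import *
for i in range(4):
    s=read_state();print(s['t'],s['tool_pos'],s['orientation'],camera_params('wrist')['position']); read_camera('wrist')
im=cv2.imread('pics/w2.png')
cv2.imwrite('pics/w2c.png',cv2.resize(im[115:245,190:310],None,fx=5,fy=5,interpolation=cv2.INTER_CUBIC)[:600])
E
```

```text
3.5 [ 0.56693329 -0.20269192  0.17459377] [ 5.61162356e-01  3.09014096e+00 -2.30272456e-04] [ 0.50100008 -0.17779491  0.3290169 ]
3.55 [ 0.56788013 -0.20335391  0.17601404] [ 5.61310401e-01  3.08740510e+00 -1.32997125e-03] [ 0.50157348 -0.17823247  0.33027195]
3.6 [ 0.56832351 -0.20374192  0.17662083] [ 5.61446849e-01  3.08602612e+00 -1.92297167e-03] [ 0.50183322 -0.17850849  0.33075175]
3.65 [ 0.568386   -0.20396576  0.17660384] [ 5.61840179e-01  3.08571190e+00 -2.09951257e-03] [ 0.50187625 -0.17866176  0.33071278]
```

View pics/w2c.png

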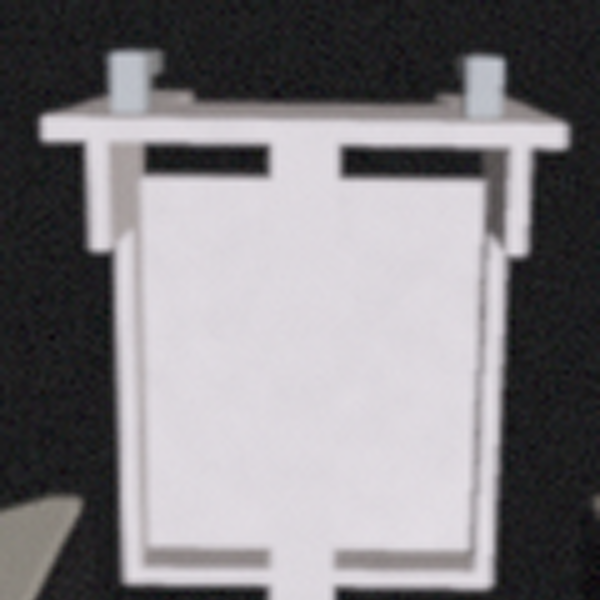

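```bash
python3 - <<'E'
from h import *
p=camera_params('wrist');s=read_state();print(s['tool_pos'])
im=snap('wrist','w3');s=read_state();print(s['tool_pos'])
np.savez('w3.npz',pos=s['tool_pos'],o=s['orientation'],cp=p['position'],cr=p['rotation'])
cv2.imwrite('pics/w3c.png',cv2.resize(im[115:235,190:310,::-1],None,fx=5,fy=5,interpolation=cv2.INTER_CUBIC))
E
```

```text
[ 0.56822559 -0.20398988  0.17622273]
[ 0.56798364 -0.20399082  0.1756906 ]
```

View pics/w3c.png

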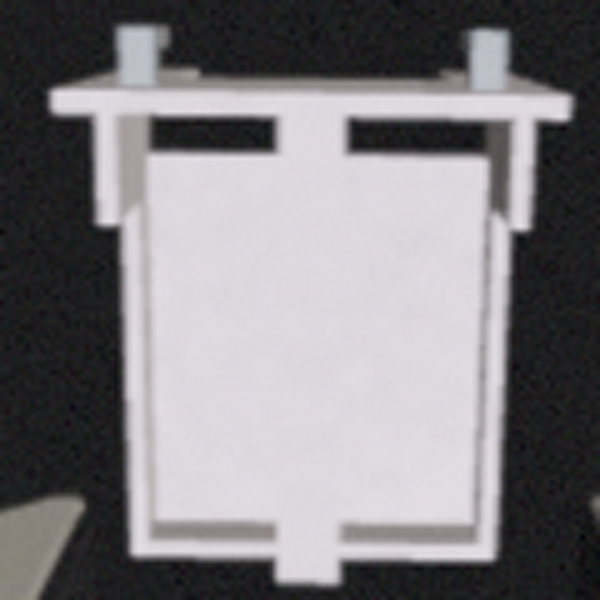

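```bash
python3 - <<'E'
from h import *
from scipy.optimize import least_squares
d=np.load('w3.npz');p=camera_params('wrist');p['position']=d['cp'];p['rotation']=d['cr']
M=R.from_rotvec(d['o']).as_matrix()
obs=[((51,91),(0,.045,.092)),((573,96),(0,-.045,.092)),((130,556),(-.118,.045,.018)),((497,561),(-.118,-.045,.018)),((275,583),(-.095,.006,.085)),((342,585),(-.095,-.006,.085))]
P=[((u+.5)/5-.5+190,(v+.5)/5-.5+115) for (u,v),_ in obs]
def f(a):
    c,s_=np.cos(a[2]),np.sin(a[2]); r=[]
    for px,(_,X) in zip(P,obs):
        r+=list(proj(p,[a[0]+c*X[0]-s_*X[1],a[1]+s_*X[0]+c*X[1],X[2]])-px)
    return r
o=least_squares(f,[.51,-.19,2.76]);a=o.x
print('back face',a[:2],np.degrees(a[2]),np.round(o.fun,1))
g=np.array([a[0]-.058*np.cos(a[2]),a[1]-.058*np.sin(a[2])]);print('grip',g)
print('tool x yaw',np.degrees(np.arctan2(M[1,0],M[0,0])), 'tilt',M[:,2])
print('delta tool to grip',M.T@(np.r_[g,.066]-d['pos']))
E
```

```text
back face [ 0.51336569 -0.18780957] 158.7070751744884 [ 0.3 -0.2 -0.4  0.1  0.5  0.1 -0.5 -0.1  0.6  0.1 -0.5 -0.2]
grip [ 0.56740638 -0.20887146]
tool x yaw 159.33838960023456 tilt [ 0.0037816  -0.00172147 -0.99999137]
delta tool to grip [-0.00072723 -0.00474009  0.10969587]
```

```bash
python3 -m creep '[[0,-0.0024,0.02,0.011,80],[0,-0.0023,0.03,0,80],[-0.0007,0,0.03,0,80],[0,0,0.025,0,80],[0,0,0.012,0,80],[0,0,0,0,80],[0,0,0,0,80],[0,0,0,0,80],[0,0,0,0,80]]'
```

```text
t: 4.5
tool_pos: [0.5674, -0.2089, 0.0586]
orientation: [0.58, 3.084, -0.002]
force: [0.0, -0.5, 0.3]
opening: 0.0636
```

```bash
python3 - <<'E'
from h import *
im=snap('wrist','w4');s=read_state();print(s['tool_pos'],s['force'])
E
```

```text
[ 0.56718926 -0.20883842  0.05834718] [ 0.29950611 -0.13935296 -0.17994813]
```

View pics/w4.png

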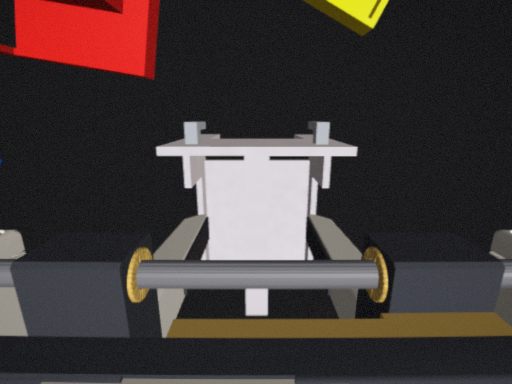

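The rib, at (257,225) in the wrist picture, is centred between the fingers at (205,225) and (310,225). I'm closing.

```bash
python3 -m creep '[[0,0,0,0,130],[0,0,0,0,200],[0,0,0,0,255],[0,0,0,0,255],[0,0,0,0,255],[0,0,0,0,255],[0,0,0,0,255],[0,0,0,0,255]]' 45
python3 -m creep '[[0,0,-0.005,0,255],[0,0,-0.015,0,255],[0,0,-0.03,0,255],[0,0,-0.035,0,255],[0,0,-0.035,0,255],[0,0,-0.03,0,255],[0,0,0,0,255],[0,0,0,0,255],[0,0,0,0,255],[0,0,0,0,255]]'
```

```text
t: 5.22
tool_pos: [0.5656, -0.2081, 0.0559]
orientation: [-0.581, -3.087, -0.0]
force: [0.2, 0.9, -0.3]
opening: 0.015
t: 6.05
tool_pos: [0.5643, -0.2075, 0.2033]
orientation: [-0.58, -3.083, -0.002]
force: [0.6, -0.4, -3.6]
opening: 0.0114
```

```bash
python3 - <<'E'
from h import *
im=snap('wrist','w5');s=read_state();print(s['tool_pos'],s['force'],s['wrist_torque'],s['opening'])
snap('scene','s5')
E
```

```text
[ 0.56430895 -0.20749417  0.20319653] [ 0.18549787  0.42321359 -2.84374974] [-0.01914476 -0.05478451 -0.05002726] 0.011645667346100102
```

View pics/w5.png

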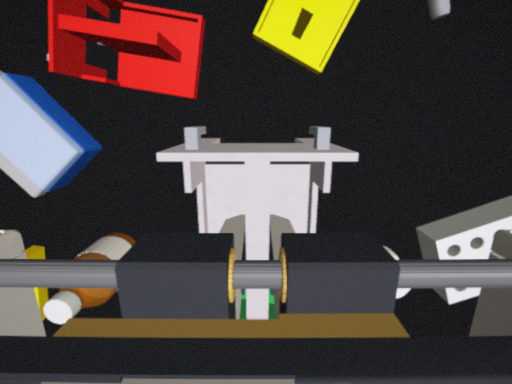

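```bash
python3 - <<'E'
from h import *
for i in range(3): read_camera('wrist')
p=camera_params('wrist');im=snap('wrist','w6');s=read_state();print(s['tool_pos'])
np.savez('w6.npz',pos=s['tool_pos'],o=s['orientation'],cp=p['position'],cr=p['rotation'])
cv2.imwrite('pics/w6c.png',cv2.resize(im[115:235,150:365,::-1],None,fx=3.7,fy=3.7,interpolation=cv2.INTER_CUBIC)[:,:795])
E
```

```text
[ 0.56527446 -0.20798104  0.20497818]
```

View pics/w6c.png

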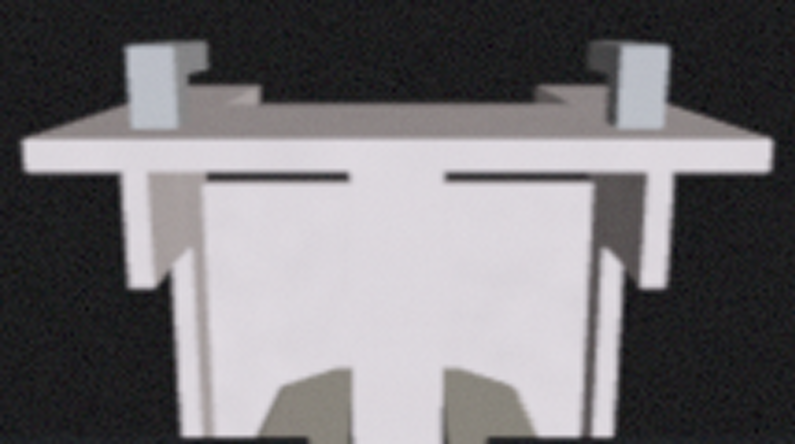

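View pics/s5.png

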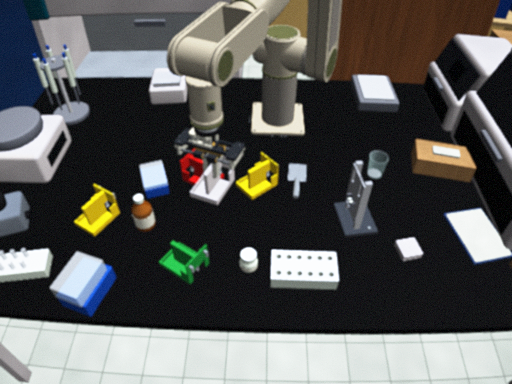

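```bash
cat > fit6.py <<'E'
from h import *
from scipy.optimize import least_squares
def fit(name,obs,sc,off):
    d=np.load(name);p=camera_params('wrist');p['position']=d['cp'];p['rotation']=d['cr']
    M=R.from_rotvec(d['o']).as_matrix()
    P=[((u+.5)/sc-.5+off[0],(v+.5)/sc-.5+off[1]) for (u,v),_ in obs]
    C=np.array([[1,0,0],[0,-1,0],[0,0,-1.]]) # caddy->tool nominal
    def tf(a,X):  # caddy frame origin at grip; a: grip in tool, then roll,pitch,yaw
        return a[:3]+R.from_rotvec(a[3:]).as_matrix()@(C@(np.array(X)-[-.058,0,.066]))
    def f(a):
        r=[]
        for px,(_,X) in zip(P,obs): r+=list(proj(p,d['pos']+M@tf(a,X))-px)
        return r
    o=least_squares(f,[0,0,-.008,0,0,0]);print('grip in tool mm',(o.x[:3]*1e3).round(2),'rot deg',np.degrees(o.x[3:]).round(2));print(np.round(o.fun,1))
    return o.x
E
python3 - <<'E'
from fit6 import *
obs=[((22,138),(0,.045,.092)),((772,138),(0,-.045,.092)),((22,172),(-.004,.045,.092)),((772,172),(-.004,-.045,.092)),
((127,289),(-.030,.045,.050)),((668,289),(-.030,-.045,.050)),((125,45),(.0105,.035,.080)),((185,43),(.0105,.029,.080)),((667,45),(.0105,-.035,.080)),((607,43),(.0105,-.029,.080))]
fit('w6.npz',obs,3.7,(150,115))
fit('w6.npz',obs[:6],3.7,(150,115))
E
```

```text
grip in tool mm [-2.31  0.25 -8.87] rot deg [-0.16 -0.84 -0.11]
[ 0.1 -0.3 -0.4 -0.3  0.9 -0.5 -1.2 -0.6  0.8  0.1 -0.8  0.1  0.3  0.2
 -3.4  0.7  0.   0.1  3.7  0.6]
grip in tool mm [-2.18  0.29 -9.41] rot deg [-0.1  -0.43 -0.09]
[-0.5  0.1  0.5  0.1  0.3 -0.1 -0.3 -0.1  0.4  0.  -0.4  0.1]
```

```bash
python3 -m creep '[[0,0,0,0.06,255],[0,0,0,0.11,255],[0,0,0,0.12,255],[0,0,0,0.12,255],[0,0,0,0.12,255],[0,0,0,0.12,255],[0,0,0,0.12,255],[0,0,0,0.12,255],[0,0,0,0.11,255],[0,0,0,0.05,255],[0,0,0,0,255],[0,0,0,0,255]]'
python3 -m creep '[[0.015,0.003,0,0,255],[0.03,0.006,0,0,255],[0.035,0.006,0,0,255],[0.035,0.006,0,0,255],[0.035,0.006,0,0,255],[0.035,0.006,0,0,255],[0.035,0.006,0,0,255],[0.035,0.006,0,0,255],[0.03,0.006,0,0,255],[0.015,0.003,0,0,255],[0,0,0,0,255],[0,0,0,0,255]]'
python3 - <<'E'
from h import *
for i in range(3): read_camera('wrist')
s=read_state();M=R.from_rotvec(s['orientation']).as_matrix();print(s['t'],s['tool_pos'],'yaw',np.degrees(np.arctan2(M[1,0],M[0,0])),M[:,2])
snap('wrist','w7');snap('scene','s7')
E
```

```text
t: 7.35
tool_pos: [0.5656, -0.2081, 0.2058]
orientation: [-2.047, -2.383, 0.0]
force: [0.2, 0.6, -2.4]
opening: 0.0117
t: 8.35
tool_pos: [0.5741, 0.098, 0.2059]
orientation: [-2.045, -2.384, 0.0]
force: [-0.0, -1.2, -3.3]
opening: 0.0116
8.5 [0.5744434  0.09581031 0.20590577] yaw 98.52705124721909 [-9.54928484e-05 -3.43522851e-04 -9.99999936e-01]
```

View pics/w7.png

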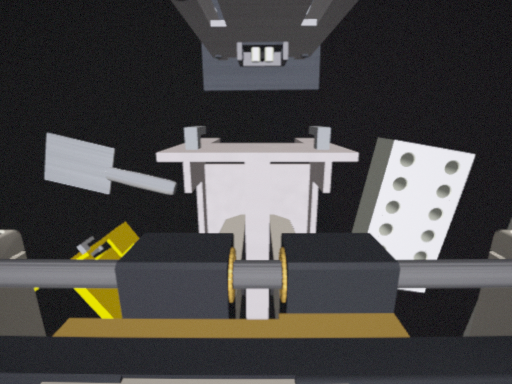

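View pics/s7.png

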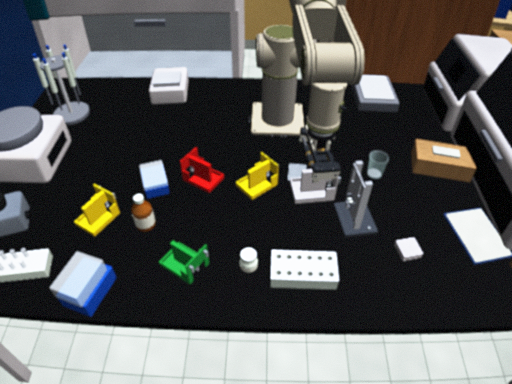

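```bash
python3 - <<'E'
from h import *
p=camera_params('wrist');im=snap('wrist','w8');s=read_state();print(s['tool_pos'])
np.savez('w8.npz',pos=s['tool_pos'],o=s['orientation'],cp=p['position'],cr=p['rotation'])
cv2.imwrite('pics/w8c.png',cv2.resize(im[0:100,165:365,::-1],None,fx=4,fy=4,interpolation=cv2.INTER_CUBIC))
E
```

```text
[0.57457683 0.09557833 0.20594384]
```

View pics/w8c.png

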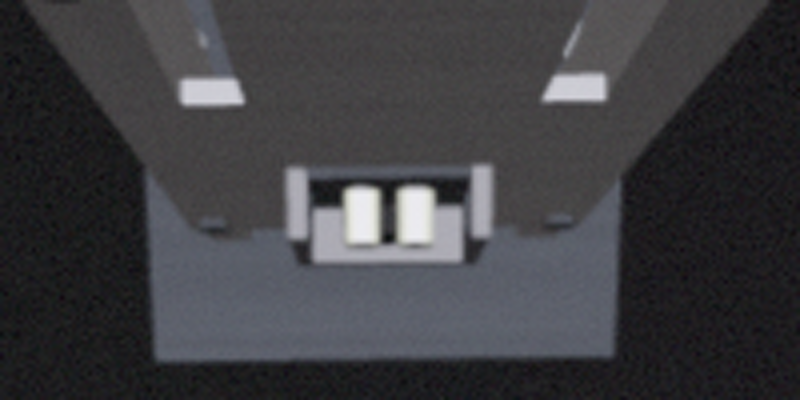

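```bash
python3 - <<'E'
from h import *
from scipy.optimize import least_squares
d=np.load('w8.npz');p=camera_params('wrist');p['position']=d['cp'];p['rotation']=d['cr']
M=R.from_rotvec(d['o']).as_matrix()
obs=[((155,361),(-.03,.07,.012),0),((615,358),(-.03,-.07,.012),0),((182,105),(0,.0375,.157),1),((244,105),(0,.0265,.157),1),((543,101),(0,-.0265,.157),1),((606,101),(0,-.0375,.157),1),
((180,80),(.004,.0375,.157),1),((606,75),(.004,-.0375,.157),1)]
P=[((u+.5)/4-.5+165,(v+.5)/4-.5) for (u,v),_,_ in obs]
for ns in (8,6,'s'):
    sel=range(2,8) if ns=='s' else range(ns)
    def f(a):
        c,s=np.cos(a[2]),np.sin(a[2]);r=[]
        for i in sel:
            X=obs[i][1]; r+=list(proj(p,[a[0]+c*X[0]-s*X[1],a[1]+s*X[0]+c*X[1],X[2]+a[3]*obs[i][2]])-P[i])
        return r
    o=least_squares(f,[.5565,.2268,1.728,0]);a=o.x
    print(a[:2],np.degrees(a[2]),'h',a[3],np.round(o.fun,1))
    x=np.array([np.cos(a[2]),np.sin(a[2])]);y=np.array([-x[1],x[0]])
    g=(d['pos']+M@np.array([-.0022,.0003,-.0088])); r=g[:2]-a[:2]
    print('caddy grip in upright: x',r@x,'y',r@y,'z',g[2],'claw z',g[2]-.009,'tool yaw',np.degrees(np.arctan2(M[1,0],M[0,0])))
E
```

```text
[0.55856033 0.2285445 ] 99.09970721615295 h -0.00954980288181963 [ 0.   0.2 -0.3 -0.2 -0.1  0.  -0.  -0.2  0.1  0.  -0.1 -0.1  0.2 -0.
  0.1  0.2]
caddy grip in upright: x -0.13602774887087443 y 0.004938449082804579 z 0.21474415407960304 claw z 0.20574415407960303 tool yaw 98.46773596812208
[0.55860607 0.22855466] 99.06010395820417 h -0.009641904630035336 [ 0.   0.2 -0.2 -0.1  0.   0.   0.  -0.2  0.1  0.1 -0.1  0. ]
caddy grip in upright: x -0.13603396167090395 y 0.0048911908977503325 z 0.21474415407960304 claw z 0.20574415407960303 tool yaw 98.46773596812208
[0.55854497 0.22852221] 99.15486208294233 h -0.009495207169009765 [-0.1  0.1 -0.1 -0.1  0.1  0.  -0.1 -0.1  0.1  0.1  0.1  0.1]
caddy grip in upright: x -0.13600336386132364 y 0.005050677631465288 z 0.21474415407960304 claw z 0.20574415407960303 tool yaw 98.46773596812208
```

```bash
python3 -m creep '[[0.005,0.002,0.01,-0.0095,255],[0.01,0.0029,0.015,0,255],[0.01,0,0.013,0,255],[0.01,0,0.0077,0,255],[0.01,0,0,0,255],[0,0,0,0,255],[0,0,0,0,255],[0,0,0,0,255],[0,0,0,0,255]]'
python3 - <<'E'
from h import *
p=camera_params('wrist');im=snap('wrist','w9');s=read_state();print(s['t'],s['tool_pos'],s['force'],s['wrist_torque'])
np.savez('w9.npz',pos=s['tool_pos'],o=s['orientation'],cp=p['position'],cr=p['rotation'])
cv2.imwrite('pics/w9c.png',cv2.resize(im[0:180,130:385,::-1],None,fx=3,fy=3,interpolation=cv2.INTER_CUBIC))
M=R.from_rotvec(s['orientation']).as_matrix()
a=[.55856,.22854,np.radians(99.1)]
x=np.array([np.cos(a[2]),np.sin(a[2])]);y=np.array([-x[1],x[0]])
g=(s['tool_pos']+M@np.array([-.0022,.0003,-.0088])); r=g[:2]-a[:2]
print('grip in upright',r@x,r@y,'claw z',g[2]-.009,np.degrees(np.arctan2(M[1,0],M[0,0])))
E
```

```text
t: 9.4
tool_pos: [0.5729, 0.1416, 0.1613]
orientation: [2.038, 2.389, 0.002]
force: [0.3, -0.1, -3.2]
opening: 0.0117
9.45 [0.5728929  0.14146648 0.16113427] [-0.94852869  0.04118    -3.96820133] [-0.07270062  0.06663458  0.06477672]
grip in upright -0.0904430123500953 -0.0006668525234609996 claw z 0.1609351091544243 99.06192573896176
```

View pics/w9c.png

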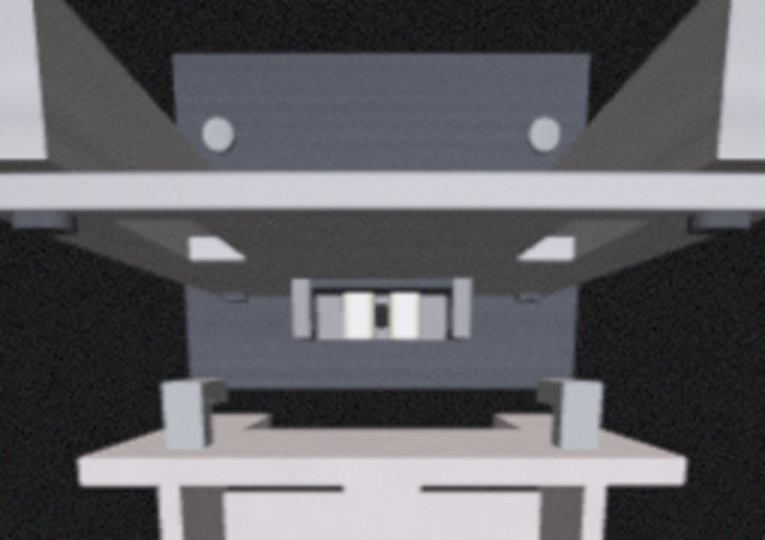

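```bash
python3 -m creep '[[0.006,-0.0003,0,0,255],[0.007,0,0,0,255],[0.007,0,0,0,255],[0.005,0,0,0,255],[0.003,0,0,0,255],[0,0,0,0,255],[0,0,0,0,255],[0,0,0,0,255]]'
cat > st.py <<'E'
from h import *
s=read_state();M=R.from_rotvec(s['orientation']).as_matrix()
a=[.55856,.22854,np.radians(99.1)]
x=np.array([np.cos(a[2]),np.sin(a[2])]);y=np.array([-x[1],x[0]])
g=(s['tool_pos']+M@np.array([-.0022,.0003,-.0088])); r=g[:2]-a[:2]
f=s['force']
print('t',s['t'],'backface x',(r@x+.058).round(4),'y',(r@y).round(4),'claw z',(g[2]-.009).round(4),np.degrees(np.arctan2(M[1,0],M[0,0])).round(2),'F upright',np.round([f[:2]@x,f[:2]@y,f[2]],1),'torq',s['wrist_torque'].round(2))
E
python3 st.py; python3 -c "
from h import *
snap('wrist','w10')"
```

```text
t: 10.12
tool_pos: [0.5676, 0.1693, 0.1602]
orientation: [2.038, 2.39, -0.0]
force: [0.1, -0.4, -2.9]
opening: 0.0119
t 10.1167 backface x -0.0041 y 0.0002 claw z 0.16 99.09 F upright [-0.4 -0.1 -2.9] torq [-0.07 -0.   -0.04]
```

View pics/w10.png

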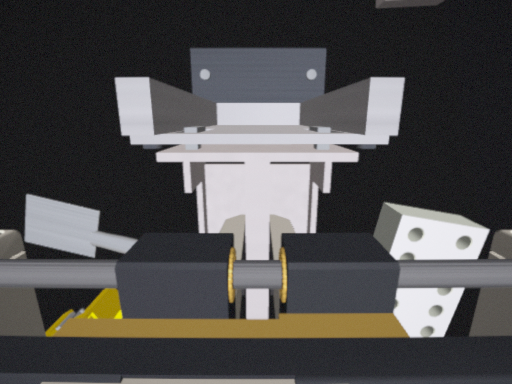

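The claws at (192,138) and (322,138) are entering the slots with no contact force. I'm advancing the last few millimetres by feel.

```bash
python3 -m creep '[[0.0015,0,0,0,255],[0.0015,0,0,0,255],[0,0,0,0,255],[0,0,0,0,255],[0,0,0,0,255]]'; python3 st.py
python3 -m creep '[[0.001,0,0,0,255],[0,0,0,0,255],[0,0,0,0,255],[0,0,0,0,255]]'; python3 st.py
```

```text
t: 10.58
tool_pos: [0.5671, 0.1723, 0.1602]
orientation: [2.039, 2.39, -0.0]
force: [0.6, -0.2, -3.5]
opening: 0.0117
t 10.5833 backface x -0.0011 y 0.0001 claw z 0.16 99.08 F upright [-0.3 -0.6 -3.5] torq [-0.11  0.01 -0.03]
t: 10.92
tool_pos: [0.567, 0.1733, 0.1602]
orientation: [2.039, 2.39, -0.0]
force: [-0.6, -0.1, -2.9]
opening: 0.0115
t 10.9167 backface x -0.0001 y 0.0001 claw z 0.16 99.08 F upright [ 0.   0.6 -2.9] torq [-0.01  0.05  0.05]
```

```bash
python3 -m creep '[[0.0008,0,0,0,255],[0,0,0,0,255],[0,0,0,0,255],[0,0,0,0,255]]'; python3 st.py
python3 -m creep '[[0.0008,0,0,0,255],[0,0,0,0,255],[0,0,0,0,255],[0,0,0,0,255]]'; python3 st.py
```

```text
t: 11.25
tool_pos: [0.5669, 0.174, 0.1602]
orientation: [2.039, 2.39, -0.0]
force: [1.2, -1.6, -2.5]
opening: 0.0117
t 11.25 backface x 0.0006 y 0.0001 claw z 0.16 99.08 F upright [-1.8 -0.9 -2.5] torq [-0.27 -0.08  0.06]
t: 11.58
tool_pos: [0.5669, 0.1739, 0.1602]
orientation: [2.039, 2.389, -0.001]
force: [1.3, -4.7, -3.4]
opening: 0.0119
t 11.5833 backface x 0.0006 y 0.0001 claw z 0.16 99.05 F upright [-4.8 -0.6 -3.4] torq [-0.81 -0.03  0.04]
```

Contact with the face gives 5 N. I'm backing off 1.2 mm and lowering behind the strip.

```bash
python3 -m creep '[[-0.0012,0,0.003,0,255],[0,0,0.004,0,255],[0,0,0.004,0,255],[0,0,0.003,0,255],[0,0,0.002,0,255],[0,0,0,0,255],[0,0,0,0,255],[0,0,0,0,255]]'; python3 st.py
```

```text
t: 12.25
tool_pos: [0.567, 0.1738, 0.1444]
orientation: [2.038, 2.39, 0.0]
force: [0.4, -0.0, -3.0]
opening: 0.0117
t 12.25 backface x 0.0004 y 0.0001 claw z 0.1442 99.09 F upright [-0.1 -0.4 -3. ] torq [-0.1  -0.01  0.01]
```

```bash
python3 -m creep '[[0,0,0.0015,0,255],[0,0,0.0015,0,255],[0,0,0,0,255],[0,0,0,0,255],[0,0,0,0,255]]'; python3 st.py
python3 -m creep '[[0,0,0.0015,0,255],[0,0,0,0,255],[0,0,0,0,255],[0,0,0,0,255]]'; python3 st.py
```

```text
t: 12.67
tool_pos: [0.567, 0.1737, 0.1414]
orientation: [2.039, 2.39, 0.0]
force: [-0.1, -0.2, -2.7]
opening: 0.0116
t 12.6667 backface x 0.0003 y 0.0 claw z 0.1412 99.08 F upright [-0.1  0.1 -2.7] torq [ 0.07 -0.03  0.01]
t: 13.0
tool_pos: [0.5675, 0.1738, 0.1404]
orientation: [2.038, 2.39, 0.002]
force: [3.1, 0.6, 0.2]
opening: 0.0118
t 13.0 backface x 0.0003 y -0.0004 claw z 0.1402 99.08 F upright [ 0.2 -3.2  0.2] torq [ 0.08 -0.38 -0.11]
```

Roller contact comes at claw z ≈ 0.1405, which is where the measured strip height predicts it. The tongues are hooked 7 mm. I'm easing the side load, letting go, and will press on the rib beside the back plate.

```bash
python3 -m creep '[[0,0.0006,0.0005,0,255],[0,0,0,0,255],[0,0,0,0,255],[0,0,0,0,255]]'; python3 st.py
python3 -m creep '[[0,0,0,0,230],[0,0,0,0,200],[0,0,0,0,170],[0,0,0,0,170],[0,0,0,0,170],[0,0,0,0,170]]'; python3 st.py;  python3 -c "
from h import *
snap('wrist','w11');snap('scene','s11')"
```

```text
t: 13.33
tool_pos: [0.5678, 0.1738, 0.1401]
orientation: [2.038, 2.39, 0.001]
force: [-0.7, -1.3, 4.6]
opening: 0.012
t 13.3333 backface x 0.0003 y -0.0008 claw z 0.1399 99.08 F upright [-1.1  0.9  4.6] torq [0.08 0.15 0.03]
t: 13.83
tool_pos: [0.5672, 0.1738, 0.1389]
orientation: [-2.038, -2.39, 0.001]
force: [-0.4, -0.2, 0.6]
opening: 0.0307
t 13.8333 backface x 0.0004 y -0.0002 claw z 0.1387 99.09 F upright [-0.1  0.4  0.6] torq [-0.1   0.02  0.05]
```

View pics/w11.png

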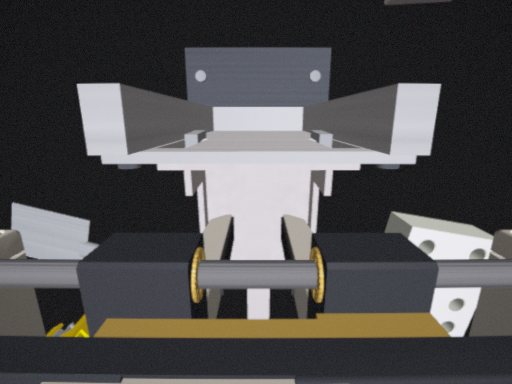

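```bash
python3 -m creep '[[0,0,-0.005,0,170],[0,0,-0.012,0,170],[0,0,-0.015,0,170],[0,0,-0.015,0,170],[0,0,-0.006,0,170],[0,0,0,0,220],[0.01,0,0,0,255],[0.014,0,0,0,255],[0.01,0,0,0,255],[0.002,0,0,0,255],[0,0,0,0,255],[0,0,0,0,255]]'; python3 -m creep '[[0,0,0,0,255],[0,0,0,0,255]]'; python3 st.py;  python3 -c "
from h import *
snap('wrist','w12');snap('scene','s12')"
```

```text
t: 14.93
tool_pos: [0.5614, 0.2097, 0.1916]
orientation: [-2.037, -2.391, 0.002]
force: [-0.1, -0.3, -0.3]
opening: 0.0003
t: 15.1
tool_pos: [0.5618, 0.209, 0.1921]
orientation: [-2.039, -2.39, 0.001]
force: [0.2, -0.0, -1.1]
opening: 0.0005
t 15.1 backface x 0.036 y -0.0004 claw z 0.1919 99.06 F upright [-0.1 -0.2 -1.1] torq [-0.08  0.07 -0.05]
```

View pics/w12.png

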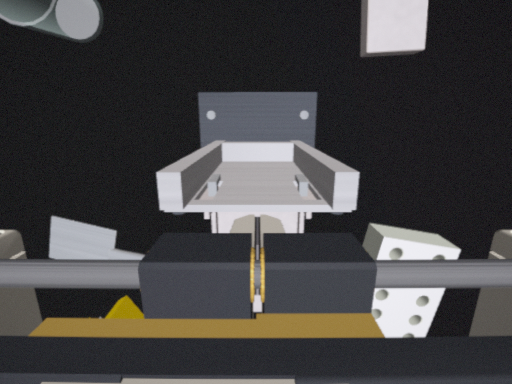

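```bash
python3 -c "
import cv2
im=cv2.imread('pics/s12.png');cv2.imwrite('pics/s12c.png',cv2.resize(im[120:250,280:430],None,fx=4.5,fy=4.5,interpolation=cv2.INTER_CUBIC))"
```

```text
(no output)
```

View pics/s12c.png

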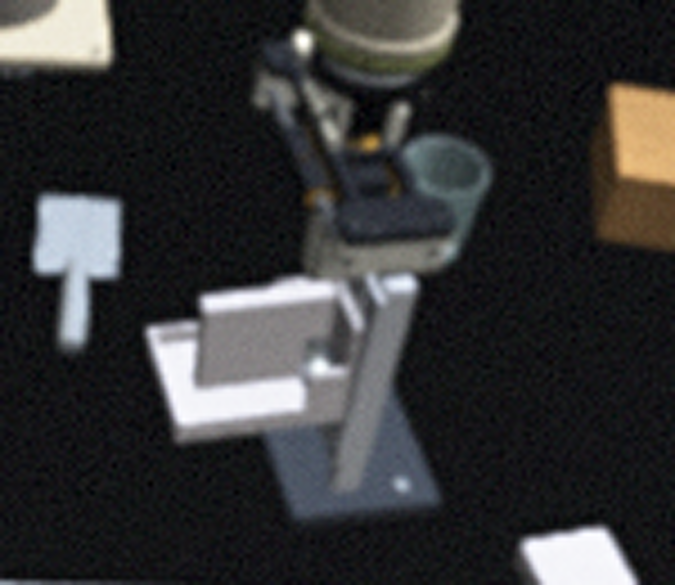

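```bash
python3 -m creep '[[0.002,0,0.005,0,255],[0,0,0.004,0,255],[0,0,0.002,0,255],[0,0,0,0,255],[0,0,0,0,255],[0,0,0,0,255]]'; python3 st.py; python3 -m creep '[[0,0,0.002,0,255],[0,0,0,0,255],[0,0,0,0,255],[0,0,0,0,255]]'; python3 st.py
```

```text
t: 15.7
tool_pos: [0.5615, 0.2113, 0.1813]
orientation: [2.039, 2.39, -0.0]
force: [0.8, 0.0, 0.3]
opening: 0.0006
t 15.7 backface x 0.0383 y -0.0005 claw z 0.1811 99.08 F upright [-0.1 -0.8  0.3] torq [-0.07  0.1   0.07]
t: 16.03
tool_pos: [0.5618, 0.2114, 0.1796]
orientation: [2.038, 2.39, 0.001]
force: [1.0, -0.1, 1.8]
opening: 0.0004
t 16.0333 backface x 0.0384 y -0.0007 claw z 0.1794 99.08 F upright [-0.2 -1.   1.8] torq [-0.06 -0.09  0.01]
```

Contact is at TCP z ≈ 0.180. Pressing in small steps now; after the snap the drop should be about 8 mm.

```bash
python3 -m creep '[[0,0,0.001,0,255],[0,0,0,0,255],[0,0,0,0,255]]'; python3 st.py|cut -c1-200; python3 -m creep '[[0,0,0.001,0,255],[0,0,0,0,255],[0,0,0,0,255]]'; python3 st.py
```

```text
t: 16.28
tool_pos: [0.562, 0.2115, 0.1793]
orientation: [2.038, 2.39, 0.002]
force: [-0.5, -0.2, 6.5]
opening: 0.0005
t 16.2833 backface x 0.0384 y -0.001 claw z 0.1791 99.08 F upright [-0.1  0.5  6.5] torq [-0.04  0.17  0.02]
t: 16.53
tool_pos: [0.5625, 0.2116, 0.1791]
orientation: [2.037, 2.389, 0.004]
force: [-0.4, -0.1, 9.3]
opening: 0.0005
t 16.5333 backface x 0.0384 y -0.0015 claw z 0.1789 99.08 F upright [-0.   0.4  9.3] torq [-0.11  0.16  0.05]
```

```bash
python3 -m creep '[[0,0,0.001,0,255],[0,0,0,0,255],[0,0,0,0,255]]'; python3 st.py|cut -c1-200; python3 -m creep '[[0,0,0.001,0,255],[0,0,0,0,255],[0,0,0,0,255]]'; python3 st.py
```

```text
t: 16.78
tool_pos: [0.5629, 0.2117, 0.1786]
orientation: [2.037, 2.389, 0.005]
force: [0.1, -0.2, 10.3]
opening: 0.0003
t 16.7833 backface x 0.0384 y -0.0018 claw z 0.1784 99.08 F upright [-0.2 -0.  10.3] torq [-0.13  0.11 -0.05]
t: 17.03
tool_pos: [0.5628, 0.2117, 0.1774]
orientation: [2.037, 2.389, 0.005]
force: [0.4, 0.3, 8.5]
opening: 0.0003
t 17.0333 backface x 0.0385 y -0.0018 claw z 0.1772 99.08 F upright [ 0.2 -0.4  8.5] torq [0.04 0.02 0.  ]
```

```bash
python3 -m creep '[[0,0,0.001,0,255],[0,0,0.001,0,255],[0,0,0,0,255],[0,0,0,0,255],[0,0,0,0,255]]'; python3 st.py|cut -c1-200; python3 -m creep '[[0,0,0.001,0,255],[0,0,0.001,0,255],[0,0,0,0,255],[0,0,0,0,255]]'; python3 st.py
```

```text
t: 17.45
tool_pos: [0.561, 0.2112, 0.1726]
orientation: [-2.038, -2.39, 0.002]
force: [-0.7, 0.1, -0.5]
opening: 0.0006
t 17.45 backface x 0.0383 y -0.0 claw z 0.1724 99.08 F upright [ 0.2  0.7 -0.5] torq [-0.04  0.04 -0.01]
t: 17.78
tool_pos: [0.5613, 0.2113, 0.1711]
orientation: [-2.038, -2.39, 0.001]
force: [-2.1, 0.1, 2.0]
opening: 0.0005
t 17.7833 backface x 0.0383 y -0.0003 claw z 0.1709 99.08 F upright [0.4 2.  2. ] torq [-0.15  0.27 -0.03]
```

Snapped through: the force fell to 0 and contact returns 8.5 mm lower. I'm confirming the hard stop with a firmer press, then looking.

```bash
python3 -m creep '[[0,0,0.001,0,255],[0,0,0.001,0,255],[0,0,0,0,255],[0,0,0,0,255]]'; python3 st.py|cut -c1-200; python3 -m creep '[[0,0,0.001,0,255],[0,0,0.0005,0,255],[0,0,0,0,255],[0,0,0,0,255]]'; python3 st.py
```

```text
t: 18.12
tool_pos: [0.5615, 0.2113, 0.1709]
orientation: [2.038, 2.39, 0.001]
force: [-6.9, -2.0, 12.2]
opening: 0.0007
t 18.1167 backface x 0.0383 y -0.0005 claw z 0.1707 99.08 F upright [-0.9  7.1 12.2] torq [-0.41  1.35  0.06]
t: 18.45
tool_pos: [0.5616, 0.2113, 0.1708]
orientation: [2.038, 2.39, 0.001]
force: [-11.0, -3.8, 20.6]
opening: 0.0005
t 18.45 backface x 0.0383 y -0.0006 claw z 0.1706 99.09 F upright [-2.  11.4 20.6] torq [-0.62  2.08  0.09]
```

```bash
python3 -m creep '[[0,0,-0.005,0,255],[0,0,-0.015,0,255],[0,0,-0.02,0,255],[-0.01,0,-0.03,0,255],[-0.03,0,-0.02,0,255],[-0.035,0,0,0,255],[-0.02,0,0,0,255],[0,0,0,0,255],[0,0,0,0,255],[0,0,0,0,255],[0,0,0,0,255]]'; python3 - <<'E'
from h import *
p=camera_params('wrist');im=snap('wrist','w13');s=read_state()
np.savez('w13.npz',pos=s['tool_pos'],o=s['orientation'],cp=p['position'],cr=p['rotation'])
cv2.imwrite('pics/w13c.png',cv2.resize(im[0:180,130:385,::-1],None,fx=3,fy=3,interpolation=cv2.INTER_CUBIC))
im=snap('scene','s13');cv2.imwrite('pics/s13c.png',cv2.resize(im[120:250,280:430,::-1],None,fx=4.5,fy=4.5,interpolation=cv2.INTER_CUBIC))
E
```

```text
t: 19.37
tool_pos: [0.5761, 0.1186, 0.2573]
orientation: [-2.037, -2.391, 0.0]
force: [-0.5, -0.0, -0.3]
opening: 0.0005
```

View pics/w13c.png

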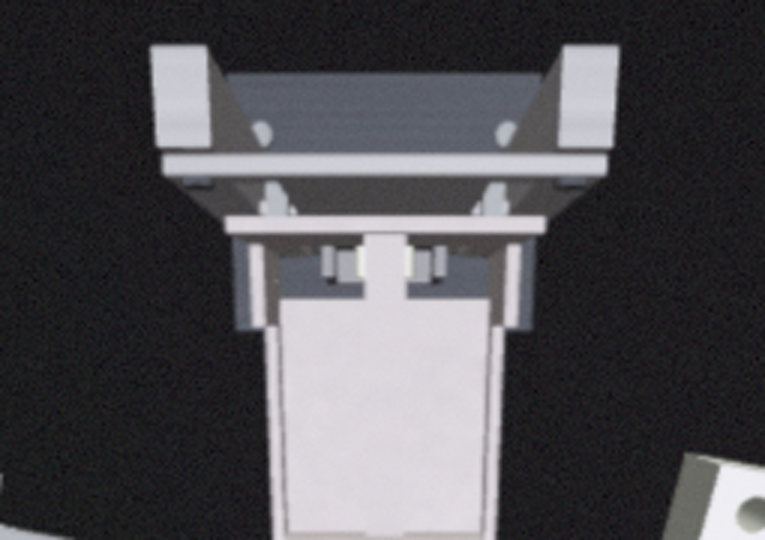

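View pics/s13c.png

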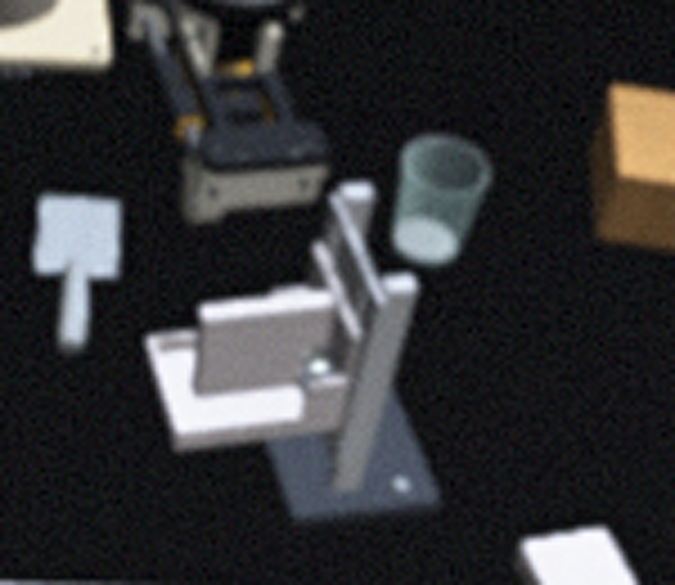

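```bash
python3 -c "
import cv2
im=cv2.imread('pics/w13.png');cv2.imwrite('pics/w13d.png',cv2.resize(im[60:200,180:330],None,fx=4,fy=4,interpolation=cv2.INTER_CUBIC))"
```

```text
(no output)
```

View pics/w13d.png

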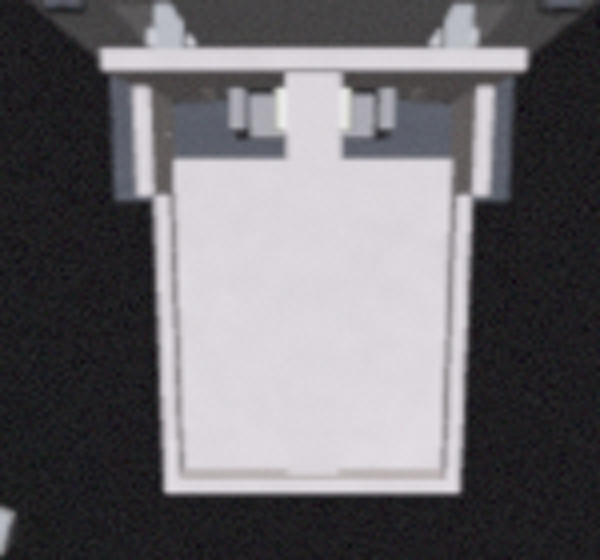

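```bash
python3 - <<'E'
from fit6 import *
obs=[((100,48),(0,.045,.092)),((528,48),(0,-.045,.092)),((101,72),(-.004,.045,.092)),((527,71),(-.004,-.045,.092)),
((134,195),(-.030,.045,.050)),((491,195),(-.030,-.045,.050)),((164,494),(-.118,.045,.018)),((462,493),(-.118,-.045,.018))]
a=fit('w13.npz',obs,4,(180,60))
d=np.load('w13.npz');M=R.from_rotvec(d['o']).as_matrix();C=np.diag([1,-1,-1.])
Rc=M@R.from_rotvec(a[3:]).as_matrix()@C; g=d['pos']+M@a[:3]; cl=g+Rc@[.058,0,-.009]
t=np.radians(99.1);x=np.array([np.cos(t),np.sin(t)]);y=np.array([-x[1],x[0]]);r=cl[:2]-[.55856,.22854]
print('claws in upright',r@x,r@y,cl[2],'tilt',np.arccos(Rc[2,2]),'yaw err',np.arctan2(Rc[1,0],Rc[0,0])-t)
E
```

```text
grip in tool mm [ 50.8    0.62 116.71] rot deg [ 0.14  2.56 -0.17]
[-0.3  0.4  0.2  0.2 -0.2 -0.5  0.2 -0.4  0.5  0.2 -0.3  0.1  0.4 -0.
 -0.6  0. ]
claws in upright -0.0021310295740612803 -0.00024803964100725317 0.13422397411189327 tilt 0.04511034428230377 yaw err 0.0037807980496016302
```

Vision puts claws at x −2.1, y −0.2 and z 134 mm, with 0.045 rad of droop. I'll check the droop from a second viewpoint.

```bash
python3 -m creep '[[-0.015,0,-0.01,0,255],[-0.025,0,-0.02,0,255],[-0.02,0,-0.01,0,255],[0,0,0,0,255],[0,0,0,0,255],[0,0,0,0,255],[0,0,0,0,255],[0,0,0,0,255]]'; python3 - <<'E'
from h import *
p=camera_params('wrist');im=snap('wrist','w14');s=read_state()
np.savez('w14.npz',pos=s['tool_pos'],o=s['orientation'],cp=p['position'],cr=p['rotation'])
cv2.imwrite('pics/w14c.png',cv2.resize(im[0:140,180:330,::-1],None,fx=4,fy=4,interpolation=cv2.INTER_CUBIC))
E
```

```text
t: 20.13
tool_pos: [0.5854, 0.0593, 0.2967]
orientation: [-2.036, -2.391, 0.001]
force: [0.8, -0.1, -0.2]
opening: 0.0001
```

View pics/w14c.png

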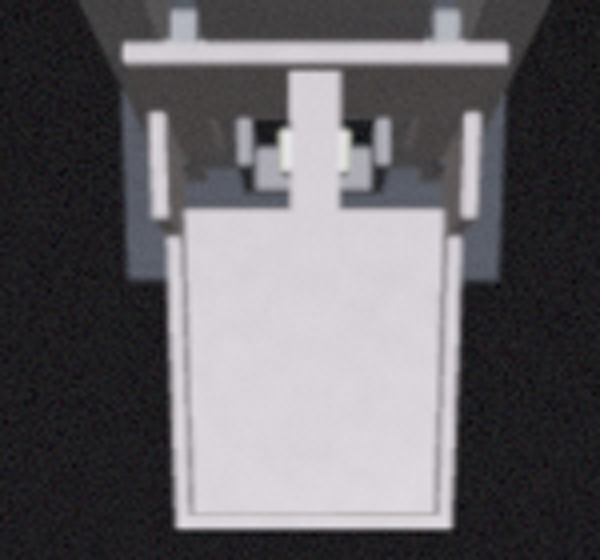

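```bash
python3 - <<'E'
from fit6 import *
obs=[((123,42),(0,.045,.092)),((509,42),(0,-.045,.092)),((123,65),(-.004,.045,.092)),((508,64),(-.004,-.045,.092)),
((151,219),(-.030,.045,.050)),((479,218),(-.030,-.045,.050)),((175,530),(-.118,.045,.018)),((453,529),(-.118,-.045,.018)),((290,71),(-.004,.006,.085)),((341,71),(-.004,-.006,.085))]
a=fit('w14.npz',obs,4,(180,0))
d=np.load('w14.npz');M=R.from_rotvec(d['o']).as_matrix();C=np.diag([1,-1,-1.])
Rc=M@R.from_rotvec(a[3:]).as_matrix()@C; g=d['pos']+M@a[:3]; cl=g+Rc@[.058,0,-.009]
t=np.radians(99.1);x=np.array([np.cos(t),np.sin(t)]);y=np.array([-x[1],x[0]]);r=cl[:2]-[.55856,.22854]
print('claws in upright',r@x,r@y,cl[2],'tilt',np.arccos(Rc[2,2]),'yaw err',np.arctan2(Rc[1,0],Rc[0,0])-t)
E
```

```text
grip in tool mm [110.46   1.01 156.35] rot deg [ 0.12  2.27 -0.2 ]
[-0.3  0.4  0.2  0.2 -0.1 -0.5  0.2 -0.4  0.3 -0.2 -0.4 -0.1  0.5  0.1
 -0.4  0.2  0.1  0.2 -0.1  0.2]
claws in upright -0.002648304638776647 -0.00020804536602047464 0.13387702420662714 tilt 0.04017706168262627 yaw err 0.0043239130277323845
```

Both views agree: tilt about 0.04 rad, claws at x −2.6, y −0.2 and z 134 mm. The gripper is clear, so I'm handing in.

```bash
python3 -c "
from plant import *
close_job()"
```

```text
the job is handed in; nothing more can be done
```

I hung the white caddy on the slotted upright and pressed it through the roller catch, then let go, pulled the gripper clear and handed the job in at about 20 s. The hand-in gives no verdict, and I had no direct reading of the seat switch.

**How it went:** I gripped the caddy by its rib and measured the strip with the wrist camera at about 9.5 mm below nominal. Both claws passed through the slots; my one touch on the face gave about 5 N. I lowered it until the head met the rollers, released, and pressed on the rib beside the back plate with closed fingertips. It passed the rollers at about 10 N.

**Seating:** After the snap, contact came back 8.5 mm lower. It then held as a hard stop up to about 21 N downward, with about 11 N sideways on that last press. That fits fully home.

**Last checks, from two wrist-camera views (limits in the last column):**

| Check | Measured | Limit |
|---|---|---|
| Claws in front of the strip's face | 2.1 to 2.6 mm | up to 5 mm |
| Off the middle line | 0.2 mm | 5 mm |
| Claw height above the bench | 134 mm | 129 to 155 mm |
| Tilt (droops forward) | 0.040 to 0.045 rad | 0.07 rad |
| Out of square with the strip | 0.004 rad | 0.08 rad |

**What did not agree:** The camera puts the claws about 1.5 mm higher than I expected for fully home, and the caddy droops slightly instead of lying flat on the strip. I put the height down to camera error, because the hard stop was clear.

I went for nothing else on the bench, and the views I took of parts of it showed nothing moved. I did not measure the other things' positions again before handing in.

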